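# Wedge the sprung catch open and put the hub on the firebrick

## Robot

A 6-joint arm with a two-finger parallel gripper is mounted at the origin on the work surface. World frame = base frame: x ahead of the robot, y to its left, z up, the work surface at z = 0. Lengths are in m, angles in degrees, forces in N, time in s.
With the tool pointing down it reaches from about 0.375 to 0.9 m from the base axis. Payload 3.1 kg.
Tool frame: the origin (TCP) lies on the centre line of the jaws, within the pads' length; the fingertips stand 8 mm ahead of it and the grasp point (between the pads) lies 11 mm behind it; z points along the fingers, y is the direction in which the jaws open and shut (so a half turn about z gives the same grasp; the last joint's range is limited). The gripper opens to 87 mm and grips with 3 to 60 N. Pads are 19 mm wide; open, the fingers measure 117 mm over their backs; the gripper's body (75 mm by 190 mm) begins 51 mm behind the grasp point.
Start: joints at [-80.701, 30.224, 82.088, -0, 67.689, -10.227], TCP at [0.209, -0.589, 0.231] pointing down, gripper open.
Joint ranges: [-176.69, 176.69], [-43.24, 126.21], [12.49, 139.97], [-82, 262], [0, 151.66], [-163.58, 163.58]. Speed limits (degrees/s): [159.86, 159.86, 180, 180, 180, 180].

## Interface

Orientations are given as a 3x3 rotation matrix whose columns are the frame's x, y, z axes.
In Python, from rig import * gives the robot as it stands. The module is installed in compiled form; this text tells all that it offers.
- The arm moves only by the tool arm_command, never from a script. Its argument "commands" is a list of rows, each an object with "translation": the shift along the tool's x, y, z scaled (see below), a list of three; "dr": the turn, a rotation vector about the tool's x, y, z scaled (see below), a list of three; "jaw": the closure, from 0 (fully open) to 1 (shut). In form: [{"translation": [x, y, z], "dr": [ax, ay, az], "jaw": jaw}, ...]. A call has 1 to 12 rows; each row shifts and turns the commanded pose from where the row before left it, along the tool's axes as they then stand; what a row does not reach is not made up. The controller multiplies each number of a shift by 25 mm and each number of a turn by 6 degrees. A row lasts 1/12 s, in which the tool goes at most 41.7 mm and 7.16 degrees, less where a joint would pass 70% of its speed; a pose out of reach is approached as far as the arm can. A call with a number of a shift or a turn outside -1 to 1 is refused whole. A call with a gripper value outside its range is refused whole. The fingers move at their own pace and stop on an object; the grip force is fixed at half the most. Time passes only in rows, so rows that do not move let the fingers close. It gives the time, the measured TCP pose, the force and the opening at its end, in the units of the state.
- read_state(): the state, without advancing time (a new reading comes with each control period).
- capture(name): name is "scene" or "top" or "wrist"; returns (picture, depth): 400x640x3 uint8, red, green, blue; 400x640 float32, m along the optical axis (not along the pixel's ray), 0 where there is no reading.
- camera_model(name): a dict with "intrinsics" (3x3 intrinsics, pixels), "k1" (the pictures are not rectified: a ray, as slopes to the right and down, at radius r is drawn at 1 + k1 r^2 times it, then the intrinsics apply), "pose" (4x4, takes a point from camera to world coordinates); the wrist camera has in their place "mount" (4x4, takes a point from camera to tool coordinates, whose origin is the TCP and whose axes are the flange's). Camera axes: x right, y down, z forward; pixel columns grow to the right and rows downward; lengths in m; the calibration is good to about 2 mm. A picture is of the moment at which its call begins: read the wrist's pose just before it. camera_model takes no time and is no camera call.
- hand_in(): hands the job in, once; it reports no verdict.
The state is a dict: "time_s": time; "joint_positions": joint angles; "qvel": joint speeds; "tau": joint torques, N m; "position": TCP position; "tcp_rot": TCP orientation; "force": force on the tool from outside, world axes, zero at the start; "moment": the same for the moment, N m; "opening": opening from 0.0 (shut) to 1.0 (fully open).
Only numpy, scipy, OpenCV 4.12 (cv2) and the standard library are available. Lean on these libraries where they do the work, as an engineer would, in place of code of your own. Each camera call takes 0.05 s, during which the arm holds its last target.

## Task

Push the thick wooden wedge, thin end first, into the gap between the fixed post and the crossbar of the sprung catch, so that it holds the catch open by itself. Then lift the flanged steel hub out of the fixture and set it down upright on the whole firebrick that lies on the steel grate, without dropping it. Leave the wedge where it is, still holding the catch open.

Things in the scene. Friction and masses are not known exactly. Their poses are not given: they have to be found in the camera images.
- wedge_mid (a point): Thick wooden wedge, 130 mm long, 60 high, 42 thick; last 70 mm tapers to a 10 mm nose. Point: mid-length, half-way up, mid-thickness. y points to the nose (y +65 mm; tail -65; taper starts at -5), z up. Side x = -21 mm is flat, +x side slopes. Grip the rear across its 42 mm (y about -37). 0.18 kg. Bystanders of the same wood: a thin wedge (20 mm thick) and a square-ended block.
- fixture: Grey fixture fixed to the bench, plate 236 x 135 x 15 mm, origin at bench level, z up. The plate spans x -108 to 128, y -70 to 65 mm. The hub's nest is at x -60, y 0, inside 11 mm fences. A fixed post (x 18 to 30, y -45 to 35 mm) and the sprung catch stand 22 mm above the plate.
- wedge_seat (a point): Where the wedge's middle point is once it is fully in, resting on the plate (45 mm above the bench). Axes as the fixture's: the wedge's axes line up with them. The wedge goes in along +y, flat side to the post. Post face at x -21 mm; crossbar face at x +7 mm when shut, so the gap is 28 mm, open to -y; both faces begin at y -20 mm (mouth). Catch side rail behind, from y +75 mm.
- catch (a joint): C-shaped steel sprung catch; its lip overlaps the +x edge of the hub's flange by 8 mm when shut. Value: 0 shut, grows as lip, rail and crossbar slide along the fixture's +x, away from the hub, to 0.028 m at most. A spring pushes it shut with 5 N at 0 and 8 N at 0.014 m. The inserted wedge holds it at about 0.014 m; the flange is free above 0.009 m.
- hub_boss (a point): Flanged steel hub in the fixture's nest: round flange 72 mm across and 12 thick, with a round boss 34 mm across and 50 high on top; 62 mm high in all, about 0.5 kg. Point: on the axis, half-way up the boss, 37 mm above the hub's underside. z is up.
- brick: Whole pale firebrick, 230 (x) by 114 (y) by 64 mm, lying flat on a low steel grate; both are fixed. Origin at bench level under its centre; the brick's top face is 82 mm above it.
There are look-alikes about, which are no part of the job. Leave any red look-alike of the part that bears wedge_mid alone.

How it is judged:
By the outcome, as a careful person would: the job done as asked, in the order asked, and still so for the second after the job is handed in, with the robot touching nothing.
It also fails if it takes over 54 s, if anything falls off the work surface, if the arm or the gripper's body presses on something with over 40 N, if the wrist force passes 120 N, or if a joint passes its speed limit or range.

## Working session

There is one attempt and no reset: what is moved stays moved. The work goes in short steps, Python scripts to look and compute and a tool call to move; the robot and the scene stay as the last step left them, time stands still between calls to the robot, and variables do not carry over. Pictures are saved under pics/ and viewed, and the job is handed in when it is done.

Besides the shell and the picture viewer there is one more tool, called as name(argument=value, ...) on one line, values as JSON. arm_command: Moves the arm, as the interface text tells. Its arguments: {"type":"object","properties":{"commands":{"type":"array"}},"required":["commands"]}

```bash
mkdir -p pics
cat > h.py <<'E'
from rig import *
import numpy as np, cv2
def save(n,im): cv2.imwrite('pics/'+n+'.png', cv2.cvtColor(im,cv2.COLOR_RGB2BGR))
E
python3 - <<'E'
from h import *
np.set_printoptions(precision=4,suppress=True)
s=read_state();print({k:s[k] for k in s})
for n in ['scene','top','wrist']:
    im,d=capture(n);save(n+'0',im);np.save(n+'0_d',d);np.save(n+'0_i',im)
    print(n,camera_model(n))
E
```

```text
{'time_s': 0.0, 'joint_positions': array([-80.7006,  30.2779,  82.156 ,  -0.0002,  67.6895, -10.2267]), 'qvel': array([ 0.0768,  0.126 , -0.043 , -0.045 , -0.14  , -0.0619]), 'tau': array([  0.0013, -44.0029, -17.6596,   0.0635,   0.0582,  -0.0002]), 'position': array([ 0.2088, -0.5883,  0.2296]), 'tcp_rot': array([[ 0.9425,  0.3342, -0.0004],
       [ 0.3342, -0.9425,  0.0021],
       [ 0.0004, -0.0021, -1.    ]]), 'force': array([-1.2353, -0.498 ,  0.3257]), 'moment': array([ 0.0433, -0.0289, -0.0017]), 'opening': 0.9984612661071097}
scene {'intrinsics': array([[462.3062,   0.    , 316.3025],
       [  0.    , 462.3062, 198.6684],
       [  0.    ,   0.    ,   1.    ]]), 'k1': -0.10641717254979602, 'pose': array([[ 0.6324,  0.4124, -0.6558,  1.1504],
       [ 0.7746, -0.3255,  0.5422, -0.528 ],
       [ 0.0101, -0.8509, -0.5252,  0.6176],
       [ 0.    ,  0.    ,  0.    ,  1.    ]])}
top {'intrinsics': array([[391.7208,   0.    , 319.7084],
       [  0.    , 391.7208, 194.1669],
       [  0.    ,   0.    ,   1.    ]]), 'k1': 0.014858033817034537, 'pose': array([[-0.0112, -0.9996,  0.027 ,  0.4385],
       [-0.9997,  0.0106, -0.0231,  0.0323],
       [ 0.0228, -0.0272, -0.9994,  0.9996],
       [ 0.    ,  0.    ,  0.    ,  1.    ]])}
wrist {'intrinsics': array([[341.4896,   0.    , 314.5379],
       [  0.    , 341.4896, 196.7973],
       [  0.    ,   0.    ,   1.    ]]), 'k1': -0.06600078258475499, 'mount': array([[-0.0006, -0.9622, -0.2724,  0.0754],
       [ 1.    , -0.0006,  0.    , -0.0004],
       [-0.0002, -0.2724,  0.9622, -0.1526],
       [ 0.    ,  0.    ,  0.    ,  1.    ]])}
```

View pics/scene0.png

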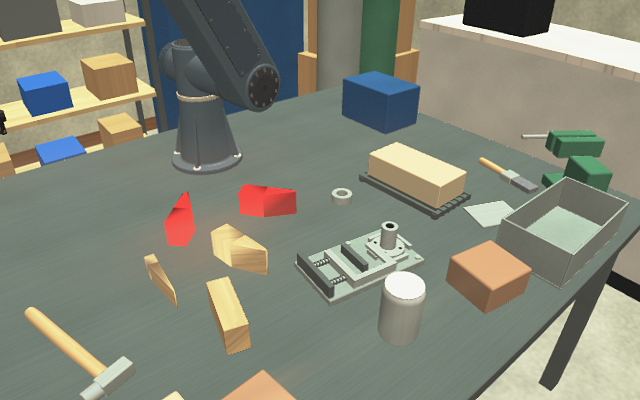

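View pics/top0.png

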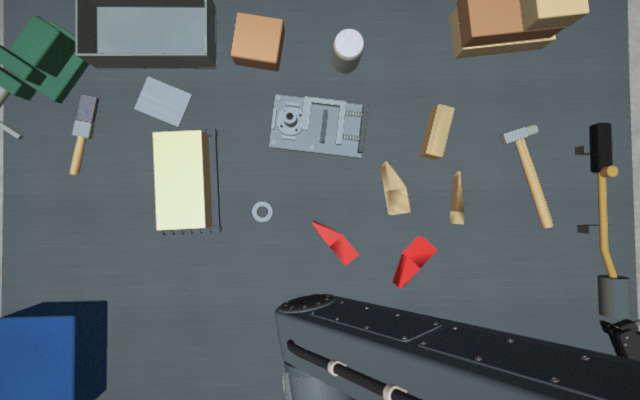

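View pics/wrist0.png

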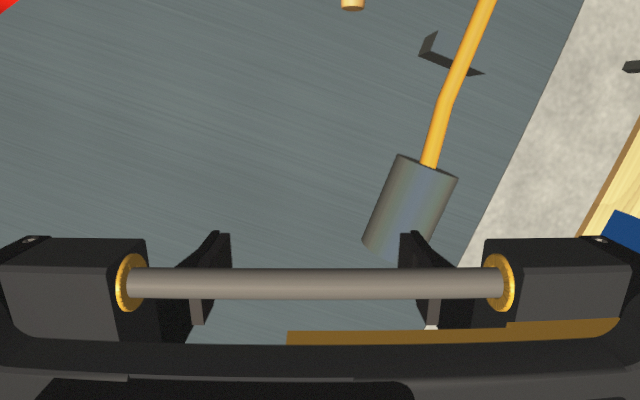

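The scene shows these candidates in the top view: thick wooden wedge (396,187), thin wedge (458,198), square block (437,131) and red wedges (336,242) and (414,262). I choose (396,187) and will check it in a close crop. The fixture is at (320,126), with its hub at (290,119). The brick is at (182,180).

Run:
```python
from h import *
im=np.load('top0_i.npy')
a=cv2.resize(im[85:235,260:480],None,fx=3.6,fy=3.6,interpolation=cv2.INTER_CUBIC)[:540,:792];save('crop1',a)
s=np.load('scene0_i.npy')
b=cv2.resize(s[180:310,200:440],None,fx=3.3,fy=3.3,interpolation=cv2.INTER_CUBIC);save('crop2',b)
```

```text
(no output)
```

View pics/crop1.png

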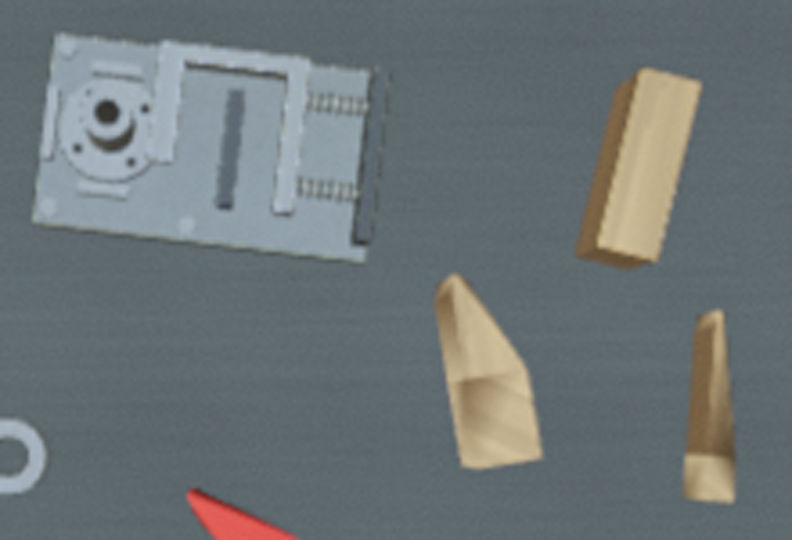

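View pics/crop2.png

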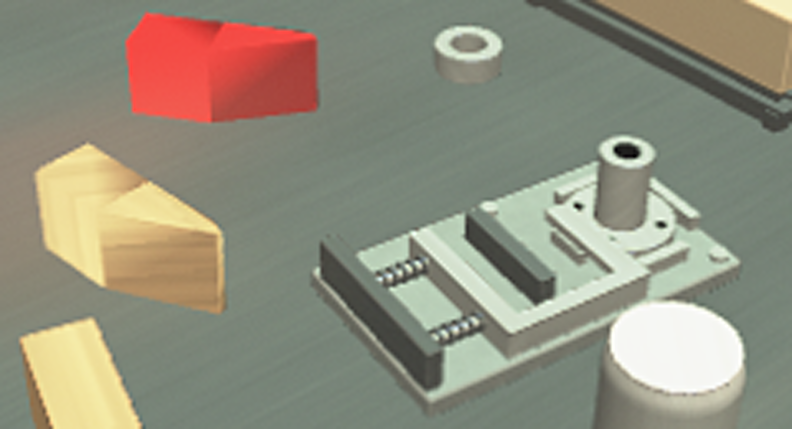

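The crop confirms that (396,187) is the thick, tapered, unpainted wedge. Its nose points up in the image and its flat side is on the left, facing the way the fixture mouth needs. Next I measure it.

```bash
cat >> h.py <<'E'
np.set_printoptions(precision=4,suppress=True)
def campose(n,s=None):
    m=camera_model(n)
    if 'pose' in m: return m,m['pose']
    T=np.eye(4);T[:3,:3]=s['tcp_rot'];T[:3,3]=s['position'];return m,T@m['mount']
def ray(m,P,uv):
    K=m['intrinsics'];uv=np.atleast_2d(uv).astype(float)
    q=np.c_[(uv[:,0]-K[0,2])/K[0,0],(uv[:,1]-K[1,2])/K[1,1]]
    x=q.copy()
    for _ in range(20): x=q/(1+m['k1']*(x**2).sum(1,keepdims=True))
    d=np.c_[x,np.ones(len(x))]@P[:3,:3].T
    return P[:3,3],d
def onplane(m,P,uv,z):
    o,d=ray(m,P,uv); return o+d*((z-o[2])/d[:,2])[:,None]
def proj(m,P,X):
    X=np.atleast_2d(X);c=(X-P[:3,3])@P[:3,:3];x=c[:,:2]/c[:,2:]
    x=x*(1+m['k1']*(x**2).sum(1,keepdims=True));K=m['intrinsics']
    return np.c_[x[:,0]*K[0,0]+K[0,2],x[:,1]*K[1,1]+K[1,2]]
def tri(views):
    A=np.zeros((3,3));b=np.zeros(3)
    for m,P,uv in views:
        o,d=ray(m,P,uv);d=d[0]/np.linalg.norm(d[0]);M=np.eye(3)-np.outer(d,d);A+=M;b+=M@o
    X=np.linalg.solve(A,b)
    return X,[float(np.linalg.norm(proj(m,P,X)[0]-uv)) for m,P,uv in views]
def cloud(m,P,d):
    v,u=np.mgrid[0:d.shape[0],0:d.shape[1]]
    uv=np.c_[u.ravel(),v.ravel()];o,r=ray(m,P,uv)
    return (o+r*d.ravel()[:,None]).reshape(*d.shape,3)
E
python3 - <<'E'
from h import *
m,P=campose('top');im=np.load('top0_i.npy');d=np.load('top0_d.npy')
X=cloud(m,P,d)
hsv=cv2.cvtColor(im,cv2.COLOR_RGB2HSV)
wood=((hsv[...,0]>8)&(hsv[...,0]<28)&(hsv[...,1]>60)).astype(np.uint8)
sub=np.zeros_like(wood);sub[155:222,375:415]=wood[155:222,375:415]
print(sub.sum(), 'z pct',np.percentile(X[...,2][sub>0],[5,25,50,75,95]))
top=(sub>0)&(X[...,2]>0.05)
p=X[top];print('wedge top',len(p),p.mean(0))
r=cv2.minAreaRect(p[:,:2].astype(np.float32)*1000);print(r)
c=max(cv2.findContours(top.astype(np.uint8),0,2)[0],key=cv2.contourArea)
print(cv2.approxPolyDP(c,2,True)[:,0].tolist())
# post: dark
g=im.mean(2)
reg=np.zeros_like(g,bool);reg[105:150,312:332]=1
z=X[...,2]
mm=reg&(z>0.030)&(z<0.06);p=X[mm];print('post',mm.sum(),p.mean(0),cv2.minAreaRect(p[:,:2].astype(np.float32)*1000))
# plate points
pl=np.zeros_like(reg);pl[88:162,262:372]=1
mm=pl&(z>0.009)&(z<0.1)
c=max(cv2.findContours(mm.astype(np.uint8),0,2)[0],key=cv2.contourArea)
print('plate z',np.median(z[pl&(z>.009)&(z<.022)]),cv2.minAreaRect(X[mm][:,:2].astype(np.float32)*1000))
# hub
hb=np.zeros_like(reg);hb[100:140,270:310]=1
mm=hb&(z>0.068)&(z<.1);print('hub top',mm.sum(),X[mm].mean(0))
# brick
bb=np.zeros_like(reg);bb[120:245,140:225]=1
mm=bb&(z>0.075)&(z<.1);print('brick',X[mm].mean(0),cv2.minAreaRect(X[mm][:,:2].astype(np.float32)*1000))
E
```

```text
956 z pct [0.0156 0.0567 0.0592 0.0606 0.0624]
wedge top 769 [ 0.4688 -0.1721  0.0632]
((434.9653015136719, -94.81607055664062), (130.76519775390625, 218.2332000732422), 29.35784339904785)
[[385, 162], [392, 214], [407, 212], [409, 209], [405, 187], [388, 162]]
post 159 [ 0.6334 -0.0011  0.0366] ((633.2798461914062, -1.001291275024414), (11.854637145996094, 79.51899719238281), 82.58814239501953)
plate z 0.01468158700775507 ((637.8134765625, 12.748214721679688), (235.35855102539062, 135.7947235107422), 82.87770080566406)
hub top 166 [0.6476 0.081  0.0765]
brick [0.4998 0.3376 0.0817] ((501.065673828125, 338.7798156738281), (231.8995819091797, 114.82605743408203), 1.9780933856964111)
```

Run:
```python
from h import *
m,P=campose('top');ms,Ps=campose('scene')
d=np.load('top0_d.npy');X=cloud(m,P,d);im=np.load('top0_i.npy')
hsv=cv2.cvtColor(im,cv2.COLOR_RGB2HSV)
sub=np.zeros(d.shape,bool);sub[155:222,375:415]=1
wood=sub&(hsv[...,0]>8)&(hsv[...,0]<28)&(hsv[...,1]>60)&(X[...,2]>.055)&(X[...,2]<.066)
c=max(cv2.findContours(wood.astype(np.uint8),0,2)[0],key=cv2.contourArea)
mask=np.zeros(d.shape,np.uint8);cv2.drawContours(mask,[c],-1,1,-1);wood&=mask>0
W=onplane(m,P,c[:,0],0.06)[:,:2]
p=X[wood];print(len(p),p.mean(0),p.min(0),p.max(0))
# flat side: leftmost contour pts per row (max y)
rows={}
for (u,v) in c[:,0]: rows.setdefault(v,[]).append(u)
L=[(min(us)-.5,v) for v,us in rows.items() if 165<v<210]
Lw=onplane(m,P,np.array(L),0.06)[:,:2]
l=cv2.fitLine(Lw.astype(np.float32),cv2.DIST_HUBER,0,1e-4,1e-4).ravel();l[:2]*=np.sign(l[0]);print('flat dir',l,np.degrees(np.arctan2(l[1],l[0])))
y=l[:2];x=np.array([y[1],-y[0]])
a=(W-l[2:])@y;b=(W-l[2:])@x;print('extent along',a.min(),a.max(),'across',b.min(),b.max())
o=l[2:]+y*(a.min()+.065)+x*.021;print('wedge_mid from tail',o, 'from nose',l[2:]+y*(a.max()-.065)+x*.021)
# fixture
z=X[...,2];reg=np.zeros(d.shape,bool);reg[105:150,312:332]=1
q=X[reg&(z>.03)&(z<.045)];r=cv2.minAreaRect(q[:,:2].astype(np.float32)*1000);print(r,q[:,2].mean())
# two-view check of heights: tail corners of wedge, hub top centre
print('scene proj hub top',proj(ms,Ps,[.6476,.081,.077]),'wedge tail',proj(ms,Ps,[*(l[2:]+y*a.min()+x*.042),.06]))
```

```text
744 [ 0.4686 -0.1735  0.0597] [ 0.4142 -0.2043  0.0551] [ 0.5401 -0.1455  0.0648]
flat dir [ 0.9881  0.1537  0.4778 -0.1611] 8.8387785
extent along -0.06433754705796485 0.06325966509228252 across -0.008243290541034141 0.03447431424361706
wedge_mid from tail [ 0.4817 -0.1818] from nose [ 0.4794 -0.1821]
((633.2798461914062, -1.001291275024414), (11.854637145996094, 79.51899719238281), 82.58814239501953) 0.036622940585081386
scene proj hub top [[388.7188 225.2434]] wedge tail [[207.7766 233.2079]]
```

Run:
```python
from h import *
m,P=campose('top')
d=np.load('top0_d.npy');X=cloud(m,P,d);im=np.load('top0_i.npy')
hsv=cv2.cvtColor(im,cv2.COLOR_RGB2HSV)
sub=np.zeros(d.shape,bool);sub[155:222,375:415]=1
wood=sub&(hsv[...,0]>8)&(hsv[...,0]<28)&(hsv[...,1]>60)&(X[...,2]>.05)&(X[...,2]<.07)
k=wood.astype(np.uint8);k=cv2.morphologyEx(k,cv2.MORPH_CLOSE,np.ones((3,3)))
c=max(cv2.findContours(k,0,1)[0],key=cv2.contourArea)
mask=np.zeros(d.shape,np.uint8);cv2.drawContours(mask,[c],-1,1,-1)
L=np.array([(np.where(mask[v])[0].min()-.5,v) for v in range(166,211)])
R=np.array([(np.where(mask[v])[0].max()+.5,v) for v in range(189,209)])
for nme,e in(('L',L),('R',R)):
    w=onplane(m,P,e,.06)[:,:2].astype(np.float32)
    l=cv2.fitLine(w,cv2.DIST_HUBER,0,1e-4,1e-4).ravel();l[:2]*=np.sign(l[0])
    n=np.array([l[1],-l[0]]);print(nme,l,np.degrees(np.arctan2(l[1],l[0])),'rms',np.std((w-l[2:])@n))
    if nme=='L': y=l[:2];x=n;o=l[2:]
    else: print('width',(l[2:]-o)@x)
W=onplane(m,P,c[:,0],.06)[:,:2];a=(W-o)@y
print(a.min(),a.max(),'mid',o+y*(a.min()+a.max())/2+x*.021)
```

```text
L [ 0.9877  0.1562  0.477  -0.1522] 8.988873 rms 0.000713117
R [ 0.9874  0.1585  0.4533 -0.1997] 9.122289 rms 0.00067808945
width 0.043197636
-0.06494699843365366 0.06273363299018277 mid [ 0.4792 -0.1731]
```

```bash
cat >> h.py <<'E'
def delta(pos,yaw,s=None):
    """tool-axes shift (units of 25mm) after turning tool-y to world yaw; turn units of 6deg about tool z"""
    s=s or read_state();R=s['tcp_rot'];yy=np.degrees(np.arctan2(R[1,1],R[0,1]))
    dy=(yaw-yy+180)%360-180
    c,q=np.cos(np.radians(yaw)),np.sin(np.radians(yaw))
    T=np.array([[-q,c,0],[c,q,0],[0,0,-1]]).T  # columns x,y,z
    # x = y x z
    y=np.array([c,q,0]);z=np.array([0,0,-1.]);x=np.cross(y,z);T=np.c_[x,y,z]
    w=np.array(pos)-s['position'];t=T.T@w
    # tilt error to fix: rotation from current to target in current tool frame
    rv=cv2.Rodrigues(R.T@T)[0].ravel()
    print('t',round(s['time_s'],2),'pos',s['position'],'yaw',round(yy,2),'F',s['force'],'open',round(s['opening'],3))
    print('shift units',t/.025,'turn units (from current)',np.degrees(rv)/6)
E
python3 - <<'E'
from h import *
delta([.4425,-.1788,.20],-81)
m,P=campose('top');X=cloud(m,P,np.load('top0_d.npy'))
for n,(u,v) in dict(can=(349,40),copper=(258,32),block=(440,122),blue=(40,340),tray=(145,10),redA=(345,248)).items(): print(n,X[v,u])
E
```

```text
t 0.15 pos [ 0.2088 -0.5885  0.2298] yaw -70.47 F [-0.4008 -0.2512  0.1847] open 0.999
shift units [ 11.7959 -14.7243   1.1913] turn units (from current) [-0.0157 -0.0008  1.7547]
can [ 0.8157 -0.0594  0.1102]
copper [0.8548 0.1546 0.0641]
block [ 0.6361 -0.2837  0.0581]
blue [0.1586 0.6092 0.1398]
tray [0.9384 0.4483 0.0009]
redA [ 0.3343 -0.0484  0.0606]
```

arm_command(commands=[{"translation": [0, 0, 0], "dr": [0, 0, 0.88], "jaw": 0}, {"translation": [0, 0, 0], "dr": [0, 0, 0.88], "jaw": 0}, {"translation": [0.5, -0.6, 0.05], "dr": [0, 0, 0], "jaw": 0}, {"translation": [0.78, -0.98, 0.08], "dr": [0, 0, 0], "jaw": 0}, {"translation": [0.78, -0.98, 0.08], "dr": [0, 0, 0], "jaw": 0}, {"translation": [0.78, -0.98, 0.08], "dr": [0, 0, 0], "jaw": 0}, {"translation": [0.78, -0.98, 0.08], "dr": [0, 0, 0], "jaw": 0}, {"translation": [0.78, -0.98, 0.08], "dr": [0, 0, 0], "jaw": 0}, {"translation": [0.78, -0.98, 0.08], "dr": [0, 0, 0], "jaw": 0}, {"translation": [0.78, -0.98, 0.08], "dr": [0, 0, 0], "jaw": 0}, {"translation": [0.78, -0.98, 0.08], "dr": [0, 0, 0], "jaw": 0}, {"translation": [0.78, -0.98, 0.08], "dr": [0, 0, 0], "jaw": 0}])

```text
time_s: 1.15
position: [0.3583, -0.3256, 0.2111]
tcp_rot: [[0.988, 0.155, -0.0], [0.155, -0.988, 0.0], [-0.0, -0.0, -1.0]]
force: [1.0, -0.1, -0.2]
opening: 0.995
```

arm_command(commands=[{"translation": [0.78, -0.98, 0.08], "dr": [0, 0, 0], "jaw": 0}, {"translation": [0.78, -0.98, 0.08], "dr": [0, 0, 0], "jaw": 0}, {"translation": [0.78, -0.98, 0.08], "dr": [0, 0, 0], "jaw": 0}, {"translation": [0.78, -0.98, 0.08], "dr": [0, 0, 0], "jaw": 0}, {"translation": [0.78, -0.98, 0.08], "dr": [0, 0, 0], "jaw": 0}, {"translation": [0.4, -0.4, 0.05], "dr": [0, 0, 0], "jaw": 0}, {"translation": [0, 0, 0], "dr": [0, 0, 0], "jaw": 0}, {"translation": [0, 0, 0], "dr": [0, 0, 0], "jaw": 0}])

```text
time_s: 1.82
position: [0.4436, -0.1789, 0.1999]
tcp_rot: [[0.987, 0.158, -0.0], [0.158, -0.987, -0.0], [-0.0, 0.0, -1.0]]
force: [0.4, 0.6, -0.2]
opening: 1.002
```

Run:
```python
from h import *
import pickle
delta([.4425,-.1788,.20],-81)
s=read_state();im,d=capture('wrist');save('w1',im);pickle.dump((s,im,d),open('w1.pkl','wb'))
```

```text
t 1.82 pos [ 0.4436 -0.1789  0.1999] yaw -80.9 F [ 0.4309  0.5943 -0.2421] open 1.002
shift units [-0.0425 -0.0102 -0.0037] turn units (from current) [0.0008 0.0047 0.0173]
```

View pics/w1.png

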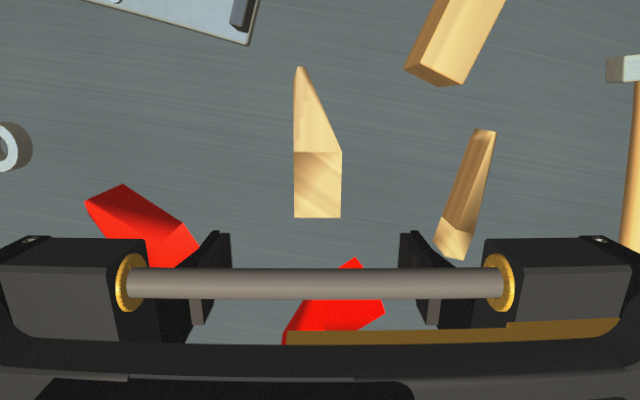

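The wrist view shows the wedge centred, with its nose at (297,67), tail corners at (294,217) and (341,217), and the kink at (341,152). I check the corner heights from two views and the clearance for the open fingers.

Run:
```python
from h import *
import pickle
s,im,d=pickle.load(open('w1.pkl','rb'))
mw,Pw=campose('wrist',s);m,P=campose('top')
hsv=cv2.cvtColor(im,cv2.COLOR_RGB2HSV)
w=((hsv[...,0]>8)&(hsv[...,0]<28)&(hsv[...,1]>50)).astype(np.uint8);w[:55]=0;w[225:]=0;w[:,:280]=0;w[:,360:]=0
c=max(cv2.findContours(w,0,1)[0],key=cv2.contourArea);print(cv2.approxPolyDP(c,2.5,True)[:,0].tolist())
for z in(.055,.06):print(z,onplane(mw,Pw,[(293.5,217),(341.5,217),(341.5,152),(303,67),(295,67)],z))
# wedge points by wrist depth
Xw=cloud(mw,Pw,d);print('wrist z top',np.median(Xw[160:210,300:335,2]))
# two views tail corners: top px of tail corners
for a,b in(((392,214.5),(293.5,217)),((408,212),(341.5,217)),((405.5,187),(341.5,152))):print(tri([(m,P,a),(mw,Pw,b)]))
# clearance at fingers
R=s['tcp_rot'];o=np.array([.4425,-.1788,0])
X=cloud(m,P,np.load('top0_d.npy')).reshape(-1,3)
X=np.r_[X,Xw[:225].reshape(-1,3)]
q=(X-o)@R;k=(X[:,2]>.012)&(X[:,2]<.12)&(abs(q[:,0])<.02)&(abs(q[:,1])<.08)&(abs(q[:,1])>.025)
print(k.sum(),np.c_[q[k][:,:2],X[k][:,2]][:10], np.abs(q[k][:,1]).min() if k.any() else None)
```

```text
[[298, 66], [293, 79], [294, 217], [340, 217], [341, 150], [305, 68]]
0.055 [[ 0.4125 -0.1637  0.055 ]
 [ 0.4194 -0.2074  0.055 ]
 [ 0.4785 -0.1967  0.055 ]
 [ 0.543  -0.1529  0.055 ]
 [ 0.542  -0.1463  0.055 ]]
0.06 [[ 0.4142 -0.1637  0.06  ]
 [ 0.4211 -0.2067  0.06  ]
 [ 0.4792 -0.1962  0.06  ]
 [ 0.5426 -0.1531  0.06  ]
 [ 0.5416 -0.1467  0.06  ]]
wrist z top 0.05848265941672512
(array([ 0.4129, -0.1636,  0.056 ]), [0.039905521678157814, 0.10316015223621235])
(array([ 0.4177, -0.2066,  0.0473]), [0.8346965618728049, 2.1067897538119027])
(array([ 0.479 , -0.1963,  0.0599]), [0.09139270635176211, 0.2529323504169902])
0 [] None
```

Wedge top is at 0.060 m (as the text says), yaw about 9°, and the grip point at (0.444, -0.180). The finger strips are clear, so I descend to TCP z 0.024 and close.

arm_command(commands=[{"translation": [0, 0.04, 0.6], "dr": [0, 0, 0], "jaw": 0}, {"translation": [0, 0, 1], "dr": [0, 0, 0], "jaw": 0}, {"translation": [0, 0, 1], "dr": [0, 0, 0], "jaw": 0}, {"translation": [0, 0, 1], "dr": [0, 0, 0], "jaw": 0}, {"translation": [0, 0, 1], "dr": [0, 0, 0], "jaw": 0}, {"translation": [0, 0, 1], "dr": [0, 0, 0], "jaw": 0}, {"translation": [0, 0, 1], "dr": [0, 0, 0], "jaw": 0}, {"translation": [0, 0, 0.44], "dr": [0, 0, 0], "jaw": 0}, {"translation": [0, 0, 0], "dr": [0, 0, 0], "jaw": 0}, {"translation": [0, 0, 0], "dr": [0, 0, 0], "jaw": 1}, {"translation": [0, 0, 0], "dr": [0, 0, 0], "jaw": 1}, {"translation": [0, 0, 0], "dr": [0, 0, 0], "jaw": 1}])

```text
time_s: 2.87
position: [0.4442, -0.1814, 0.0251]
tcp_rot: [[0.988, 0.155, 0.002], [0.155, -0.988, -0.001], [0.002, 0.002, -1.0]]
force: [0.7, 0.2, -0.3]
opening: 0.85
```

arm_command(commands=[{"translation": [0, 0, 0], "dr": [0, 0, 0], "jaw": 1}, {"translation": [0, 0, 0], "dr": [0, 0, 0], "jaw": 1}, {"translation": [0, 0, 0], "dr": [0, 0, 0], "jaw": 1}, {"translation": [0, 0, 0], "dr": [0, 0, 0], "jaw": 1}, {"translation": [0, 0, 0], "dr": [0, 0, 0], "jaw": 1}])

```text
time_s: 3.28
position: [0.4438, -0.1805, 0.0243]
tcp_rot: [[0.988, 0.156, 0.001], [0.156, -0.988, -0.0], [0.0, 0.001, -1.0]]
force: [0.3, -1.1, 3.3]
opening: 0.483
```

Opening 0.483, about 42 mm, so the wedge is gripped. I lift, turn to the fixture's yaw and go to the pre-insert spot.

arm_command(commands=[{"translation": [0, 0, -0.5], "dr": [0, 0, 0], "jaw": 1}, {"translation": [0, 0, -0.9], "dr": [0, 0, 0], "jaw": 1}, {"translation": [0, 0, -0.9], "dr": [0, 0, 0], "jaw": 1}, {"translation": [0, 0, -0.9], "dr": [0, 0, 0], "jaw": 1}, {"translation": [0, 0, 0], "dr": [0, 0, 0.67], "jaw": 1}, {"translation": [0, 0, 0], "dr": [0, 0, 0.67], "jaw": 1}, {"translation": [0, 0, 0], "dr": [0, 0, 0.67], "jaw": 1}, {"translation": [0, 0, 0], "dr": [0, 0, 0.67], "jaw": 1}, {"translation": [0, 0, 0], "dr": [0, 0, 0], "jaw": 1}])

```text
time_s: 4.03
position: [0.4433, -0.1801, 0.104]
tcp_rot: [[0.992, -0.125, -0.001], [-0.125, -0.992, 0.0], [-0.001, -0.0, -1.0]]
force: [-0.3, -0.0, -0.9]
opening: 0.481
```

Run:
```python
from h import *
delta([.4739,-.0104,.10],-97.1)
```

```text
t 4.03 pos [ 0.4433 -0.1801  0.104 ] yaw -97.17 F [-0.2741 -0.0148 -0.8831] open 0.481
shift units [ 0.3754 -6.8891  0.158 ] turn units (from current) [-0.003   0.0059 -0.0117]
```

arm_command(commands=[{"translation": [0.04, -0.5, 0.02], "dr": [0, 0, 0], "jaw": 1}, {"translation": [0.05, -0.9, 0.02], "dr": [0, 0, 0], "jaw": 1}, {"translation": [0.05, -0.9, 0.02], "dr": [0, 0, 0], "jaw": 1}, {"translation": [0.05, -0.9, 0.02], "dr": [0, 0, 0], "jaw": 1}, {"translation": [0.05, -0.9, 0.02], "dr": [0, 0, 0], "jaw": 1}, {"translation": [0.05, -0.9, 0.02], "dr": [0, 0, 0], "jaw": 1}, {"translation": [0.05, -0.9, 0.02], "dr": [0, 0, 0], "jaw": 1}, {"translation": [0.03, -0.7, 0.02], "dr": [0, 0, 0], "jaw": 1}, {"translation": [0, -0.29, 0], "dr": [0, 0, 0], "jaw": 1}, {"translation": [0, 0, 0], "dr": [0, 0, 0], "jaw": 1}])

```text
time_s: 4.87
position: [0.4735, -0.0086, 0.0998]
tcp_rot: [[0.993, -0.12, -0.001], [-0.12, -0.993, 0.001], [-0.001, -0.0, -1.0]]
force: [0.1, -0.2, -1.3]
opening: 0.482
```

Run:
```python
from h import *
import pickle
delta([.4739,-.0104,.10],-97.1)
s=read_state();im,d=capture('wrist');save('w2',im);pickle.dump((s,im,d),open('w2.pkl','wb'))
im,d=capture('top');save('t2',cv2.resize(im[85:235,260:480],None,fx=3.6,fy=3.6)[:540]);pickle.dump((s,im,d),open('t2.pkl','wb'))
```

```text
t 4.87 pos [ 0.4735 -0.0086  0.0998] yaw -96.87 F [ 0.1003 -0.2377 -1.334 ] open 0.482
shift units [ 0.0251  0.0701 -0.0064] turn units (from current) [-0.0036  0.012   0.0379]
```

View pics/w2.png

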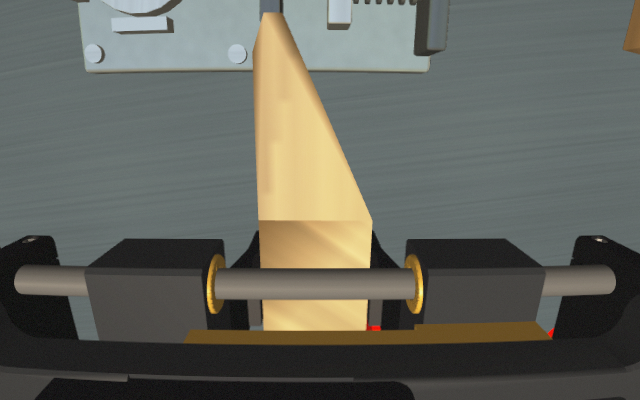

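View pics/t2.png

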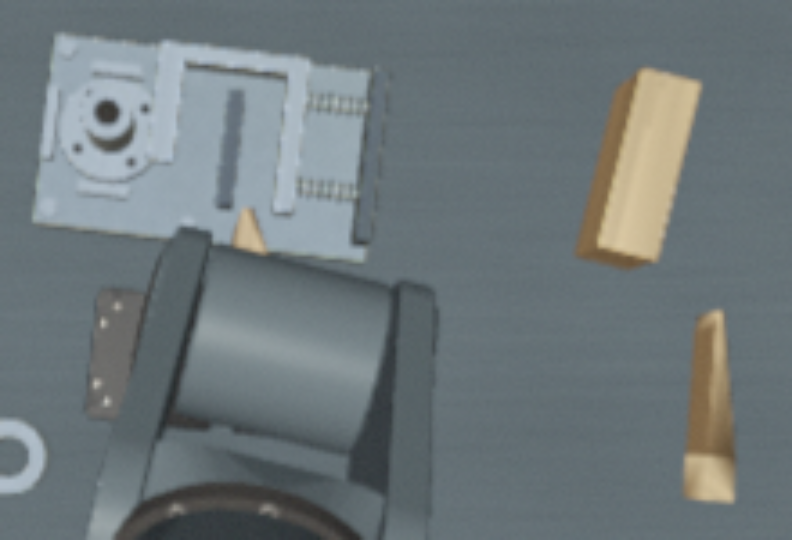

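The wrist view shows the wedge held straight (kink 260–371 at row 220, nose at (272,13)). It is pointing just past the post's near end. Now I measure the nose against the fixture.

Run:
```python
from h import *
import pickle
s,im,d=pickle.load(open('w2.pkl','rb'))
mw,Pw=campose('wrist',s)
z=.0998-.0243+.06
pts=onplane(mw,Pw,[(260,220),(372,220),(263,13),(283,13)],z)
q=(pts-s['position'])@s['tcp_rot'];print('tool coords kinkL kinkR noseL noseR',q)
Xw=cloud(mw,Pw,d);print('depth kink z',Xw[215,[270,315,360]],'nose',Xw[20,272])
O=np.array([.6412,.0222]);a=np.radians(-97.1);ex=np.array([np.cos(a),np.sin(a)]);ey=np.array([-ex[1],ex[0]])
f=lambda p:np.c_[(p[:,:2]-O)@ex,(p[:,:2]-O)@ey]
print('fix coords',f(pts))
# fixture plate front edge via wrist: y=-70 expected, corners (-108,-70),(128,-70)
pl=onplane(mw,Pw,[(87,71),(429,71),(260,71)],.015);print('plate front',f(pl))
cr=onplane(mw,Pw,[(328,25),(351,25)],.037);print('crossbar end',f(cr))
```

```text
tool coords kinkL kinkR noseL noseR [[ 0.0333 -0.0206 -0.0357]
 [ 0.0332  0.0201 -0.0357]
 [ 0.1021 -0.0169 -0.0358]
 [ 0.1021 -0.0106 -0.0358]]
depth kink z [[ 0.5101  0.0041  0.1344]
 [ 0.5082 -0.0122  0.1344]
 [ 0.506  -0.0285  0.134 ]] nose [ 0.5751 -0.0063  0.133 ]
fix coords [[ 0.0306 -0.1294]
 [ 0.0713 -0.1292]
 [ 0.034  -0.0605]
 [ 0.0403 -0.0605]]
plate front [[-0.1045 -0.0664]
 [ 0.1262 -0.0677]
 [ 0.0142 -0.0685]]
crossbar end [[ 0.058  -0.0445]
 [ 0.0714 -0.0444]]
```

arm_command(commands=[{"translation": [0, 0.05, 0.4], "dr": [0, 0, 0.04], "jaw": 1}, {"translation": [0, 0, 0.8], "dr": [0, 0, 0], "jaw": 1}, {"translation": [0, 0, 0.7], "dr": [0, 0, 0], "jaw": 1}, {"translation": [0, 0, 0.4], "dr": [0, 0, 0], "jaw": 1}, {"translation": [0, 0, 0], "dr": [0, 0, 0], "jaw": 1}, {"translation": [0, 0, 0], "dr": [0, 0, 0], "jaw": 1}])

```text
time_s: 5.47
position: [0.4737, -0.0126, 0.0422]
tcp_rot: [[0.992, -0.129, -0.001], [-0.129, -0.992, 0.0], [-0.001, -0.0, -1.0]]
force: [-0.1, -0.5, -2.0]
opening: 0.481
```

arm_command(commands=[{"translation": [0.2, 0, 0], "dr": [0, 0, 0], "jaw": 1}, {"translation": [0.3, 0, 0], "dr": [0, 0, 0], "jaw": 1}, {"translation": [0.3, 0, 0], "dr": [0, 0, 0], "jaw": 1}, {"translation": [0.3, 0, 0], "dr": [0, 0, 0], "jaw": 1}, {"translation": [0.3, 0, 0], "dr": [0, 0, 0], "jaw": 1}, {"translation": [0, 0, 0], "dr": [0, 0, 0], "jaw": 1}])

```text
time_s: 5.97
position: [0.512, -0.0171, 0.0431]
tcp_rot: [[0.992, -0.128, 0.005], [-0.128, -0.992, -0.001], [0.005, 0.001, -1.0]]
force: [0.3, 0.2, -1.6]
opening: 0.478
```

arm_command(commands=[{"translation": [0.3, 0, 0], "dr": [0, 0, 0], "jaw": 1}, {"translation": [0.3, 0, 0], "dr": [0, 0, 0], "jaw": 1}, {"translation": [0.3, 0, 0], "dr": [0, 0, 0], "jaw": 1}, {"translation": [0.3, 0, 0], "dr": [0, 0, 0], "jaw": 1}, {"translation": [0, 0, 0], "dr": [0, 0, 0], "jaw": 1}])

```text
time_s: 6.38
position: [0.5336, -0.0176, 0.041]
tcp_rot: [[0.992, -0.127, -0.013], [-0.127, -0.992, 0.005], [-0.013, -0.003, -1.0]]
force: [-3.7, 6.8, -4.0]
opening: 0.48
```

Run:
```python
from h import *
import pickle
O=np.array([.6412,.0222]);a=np.radians(-97.1)
ex=np.array([np.cos(a),np.sin(a)]);ey=np.array([-ex[1],ex[0]])
t=O+ex*.052-ey*(.025+.0375)
delta([t[0],t[1],.0425],-97.1)
s=read_state();im,d=capture('wrist');save('w3',im);pickle.dump((s,im,d),open('w3.pkl','wb'))
```

```text
t 6.38 pos [ 0.5336 -0.0176  0.041 ] yaw -97.31 F [-3.6937  6.8276 -4.0159] open 0.48
shift units [ 1.5762 -0.0309 -0.0592] turn units (from current) [-0.0286  0.1268 -0.0344]
```

View pics/w3.png

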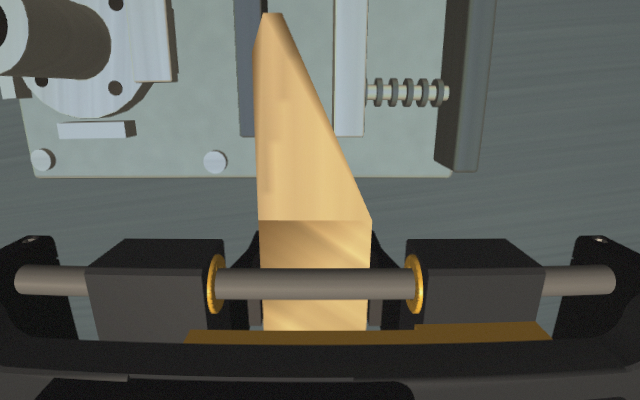

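The wedge is in the gap and touching the crossbar, with about 8 N. I keep pushing.

arm_command(commands=[{"translation": [0.25, 0, 0], "dr": [0, 0, 0], "jaw": 1}, {"translation": [0.25, 0, 0], "dr": [0, 0, 0], "jaw": 1}, {"translation": [0.25, 0, 0], "dr": [0, 0, 0], "jaw": 1}, {"translation": [0, 0, 0], "dr": [0, 0, 0], "jaw": 1}])

```text
time_s: 6.77
position: [0.5468, -0.0183, 0.0409]
tcp_rot: [[0.992, -0.127, -0.023], [-0.127, -0.992, 0.008], [-0.024, -0.004, -1.0]]
force: [-12.1, 8.1, 2.8]
opening: 0.48
```

arm_command(commands=[{"translation": [0.25, 0, 0], "dr": [0, 0, 0], "jaw": 1}, {"translation": [0.25, 0, 0], "dr": [0, 0, 0], "jaw": 1}, {"translation": [0.2, 0, 0], "dr": [0, 0, 0], "jaw": 1}, {"translation": [0, 0, 0], "dr": [0, 0, 0], "jaw": 1}, {"translation": [0, 0, 0], "dr": [0, 0, 0], "jaw": 1}])

```text
time_s: 7.18
position: [0.5654, -0.0205, 0.0405]
tcp_rot: [[0.992, -0.129, -0.019], [-0.128, -0.992, 0.007], [-0.02, -0.005, -1.0]]
force: [-3.4, 8.9, -3.0]
opening: 0.48
```

Run:
```python
from h import *
import pickle
O=np.array([.6412,.0222]);a=np.radians(-97.1)
ex=np.array([np.cos(a),np.sin(a)]);ey=np.array([-ex[1],ex[0]])
t=O+ex*.052-ey*(.025+.0375)
delta([t[0],t[1],.0425],-97.1)
s=read_state();im,d=capture('wrist');save('w4',im);pickle.dump((s,im,d),open('w4.pkl','wb'))
mw,Pw=campose('wrist',s);f=lambda p:np.c_[(p[:,:2]-O)@ex,(p[:,:2]-O)@ey]
print(f(onplane(mw,Pw,[(260,220),(372,220),(263,13),(283,13)],.077)))
```

```text
t 7.18 pos [ 0.5654 -0.0205  0.0405] yaw -97.39 F [-3.3871  8.9443 -3.0133] open 0.48
shift units [ 0.2965  0.0121 -0.0801] turn units (from current) [-0.0471  0.1906 -0.0472]
[[ 0.0317 -0.0353]
 [ 0.0719 -0.0355]
 [ 0.0358  0.0324]
 [ 0.042   0.0323]]
```

View pics/w4.png

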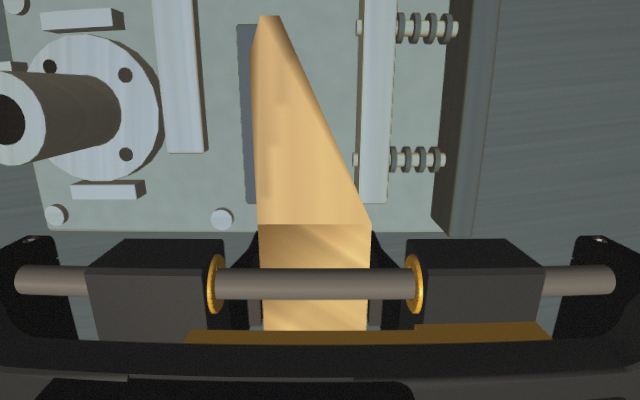

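arm_command(commands=[{"translation": [0.15, 0, 0], "dr": [0, 0, 0], "jaw": 1}, {"translation": [0.15, 0, 0.06], "dr": [0, 0, 0], "jaw": 1}, {"translation": [0, 0, 0], "dr": [0, 0, 0], "jaw": 1}, {"translation": [0, 0, 0], "dr": [0, 0, 0], "jaw": 1}])

```text
time_s: 7.57
position: [0.5784, -0.0225, 0.0397]
tcp_rot: [[0.992, -0.129, -0.008], [-0.129, -0.992, 0.005], [-0.009, -0.004, -1.0]]
force: [-2.7, 9.0, -2.8]
opening: 0.483
```

Run:
```python
from h import *
import pickle
O=np.array([.6412,.0222]);a=np.radians(-97.1)
ex=np.array([np.cos(a),np.sin(a)]);ey=np.array([-ex[1],ex[0]])
t=O+ex*.052-ey*(.025+.0375)
delta([t[0],t[1],.0395],-97.1)
s=read_state();im,d=capture('wrist');save('w5',im);pickle.dump((s,im,d),open('w5.pkl','wb'))
mw,Pw=campose('wrist',s);f=lambda p:np.c_[(p[:,:2]-O)@ex,(p[:,:2]-O)@ey]
print(f(onplane(mw,Pw,[(260,220),(372,220),(263,13),(283,13)],.075)))
```

```text
t 7.57 pos [ 0.5784 -0.0225  0.0397] yaw -97.4 F [-2.7065  8.9987 -2.8429] open 0.483
shift units [-0.2298 -0.0046  0.0066] turn units (from current) [-0.0398  0.0855 -0.0493]
[[ 0.0318 -0.0231]
 [ 0.0726 -0.0233]
 [ 0.0359  0.0457]
 [ 0.0422  0.0456]]
```

View pics/w5.png

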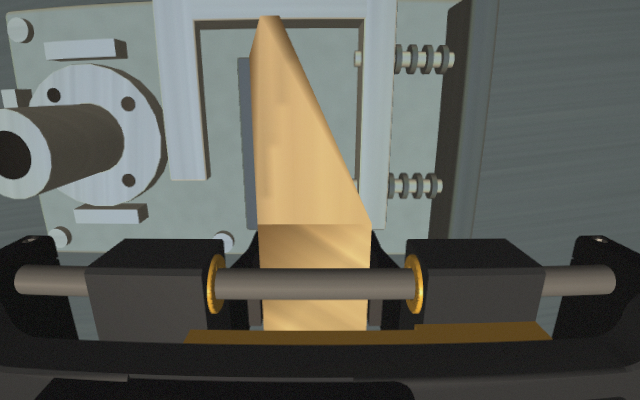

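The wedge is in, about 5 mm beyond the nominal seat. I draw it back a little.

arm_command(commands=[{"translation": [-0.2, 0, 0], "dr": [0, 0, 0], "jaw": 1}, {"translation": [0, 0, 0], "dr": [0, 0, 0], "jaw": 1}, {"translation": [0, 0, 0], "dr": [0, 0, 0], "jaw": 1}, {"translation": [0, 0, 0], "dr": [0, 0, 0], "jaw": 1}])

```text
time_s: 7.95
position: [0.5773, -0.0228, 0.0404]
tcp_rot: [[0.992, -0.129, 0.0], [-0.129, -0.992, 0.003], [-0.0, -0.003, -1.0]]
force: [2.3, 7.7, -4.0]
opening: 0.479
```

arm_command(commands=[{"translation": [-0.15, 0, 0], "dr": [0, 0, 0], "jaw": 1}, {"translation": [0, 0, 0], "dr": [0, 0, 0], "jaw": 1}, {"translation": [0, 0, 0], "dr": [0, 0, 0], "jaw": 1}, {"translation": [0, 0, 0], "dr": [0, 0, 0], "jaw": 1}])

```text
time_s: 8.28
position: [0.5756, -0.0229, 0.0411]
tcp_rot: [[0.992, -0.128, 0.005], [-0.128, -0.992, 0.002], [0.004, -0.003, -1.0]]
force: [5.1, 7.6, -2.3]
opening: 0.48
```

arm_command(commands=[{"translation": [0.05, 0, 0.06], "dr": [0, 0, 0], "jaw": 1}, {"translation": [0, 0, 0], "dr": [0, 0, 0], "jaw": 1}, {"translation": [0, 0, 0], "dr": [0, 0, 0], "jaw": 0.6}, {"translation": [0, 0, 0], "dr": [0, 0, 0], "jaw": 0.4}, {"translation": [0, 0, 0], "dr": [0, 0, 0], "jaw": 0}, {"translation": [0, 0, 0], "dr": [0, 0, 0], "jaw": 0}, {"translation": [0, 0, 0], "dr": [0, 0, 0], "jaw": 0}, {"translation": [0, 0, 0], "dr": [0, 0, 0], "jaw": 0}])

```text
time_s: 8.95
position: [0.5746, -0.0252, 0.0396]
tcp_rot: [[0.992, -0.128, 0.0], [-0.128, -0.992, -0.0], [0.0, 0.0, -1.0]]
force: [-0.5, -0.4, 0.3]
opening: 0.772
```

Run:
```python
from h import *
import pickle
s=read_state();print(s['opening'],s['position'],s['force'])
im,d=capture('wrist');save('w6',im);pickle.dump((s,im,d),open('w6.pkl','wb'))
im,d=capture('scene');save('s6',cv2.resize(im[180:310,200:440],None,fx=3.3,fy=3.3))
```

```text
0.7720403383781771 [ 0.5746 -0.0252  0.0396] [-0.4843 -0.4381  0.2824]
```

View pics/w6.png

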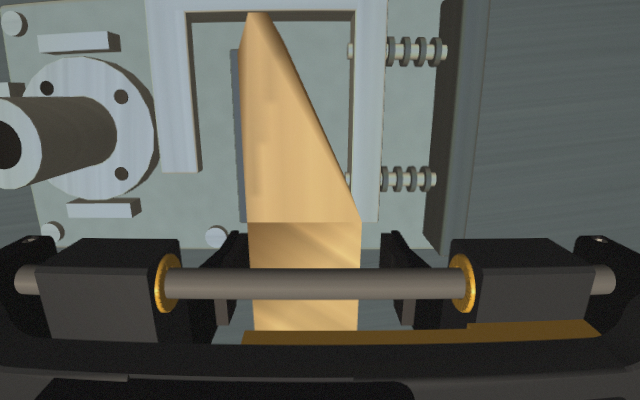

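View pics/s6.png

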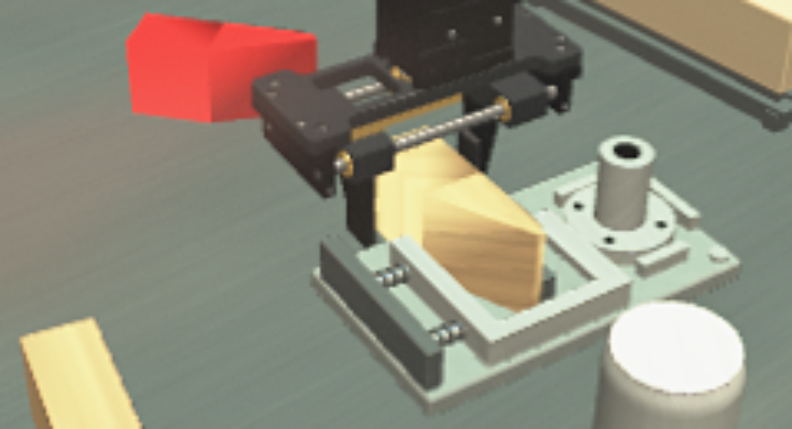

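The catch is held open and the lip is clear of the flange (scene crop: free gap around (560,215)). I lift off and turn the jaws along the fixture's y.

arm_command(commands=[{"translation": [0, 0, -0.3], "dr": [0, 0, 0], "jaw": 0}, {"translation": [0, 0, -0.7], "dr": [0, 0, 0], "jaw": 0}, {"translation": [0, 0, -0.9], "dr": [0, 0, 0], "jaw": 0}, {"translation": [0, 0, -0.9], "dr": [0, 0, 0], "jaw": 0}, {"translation": [0, 0, -0.9], "dr": [0, 0, -0.5], "jaw": 0}, {"translation": [0, 0, -0.9], "dr": [0, 0, -1], "jaw": 0}, {"translation": [0, 0, -0.7], "dr": [0, 0, -1], "jaw": 0}, {"translation": [0, 0, -0.4], "dr": [0, 0, -1], "jaw": 0}, {"translation": [0, 0, 0], "dr": [0, 0, -1], "jaw": 0}, {"translation": [0, 0, 0], "dr": [0, 0, -1], "jaw": 0}, {"translation": [0, 0, 0], "dr": [0, 0, -1], "jaw": 0}, {"translation": [0, 0, 0], "dr": [0, 0, -1], "jaw": 0}])

```text
time_s: 10.05
position: [0.5742, -0.025, 0.1828]
tcp_rot: [[0.789, 0.615, 0.001], [0.615, -0.789, -0.0], [0.0, 0.001, -1.0]]
force: [0.3, 0.3, -0.8]
opening: 1.002
```

arm_command(commands=[{"translation": [0, 0, 0], "dr": [0, 0, -1], "jaw": 0}, {"translation": [0, 0, 0], "dr": [0, 0, -1], "jaw": 0}, {"translation": [0, 0, 0], "dr": [0, 0, -1], "jaw": 0}, {"translation": [0, 0, 0], "dr": [0, 0, -1], "jaw": 0}, {"translation": [0, 0, 0], "dr": [0, 0, -1], "jaw": 0}, {"translation": [0, 0, 0], "dr": [0, 0, -1], "jaw": 0}, {"translation": [0, 0, 0], "dr": [0, 0, -1], "jaw": 0}, {"translation": [0, 0, 0], "dr": [0, 0, -0.5], "jaw": 0}, {"translation": [0, 0, 0], "dr": [0, 0, 0], "jaw": 0}, {"translation": [0, 0, 0], "dr": [0, 0, 0], "jaw": 0}])

```text
time_s: 10.88
position: [0.5743, -0.025, 0.1825]
tcp_rot: [[0.13, 0.992, 0.0], [0.992, -0.13, -0.0], [-0.0, 0.0, -1.0]]
force: [0.4, -1.1, 0.0]
opening: 0.999
```

Run:
```python
from h import *
import pickle
delta([.648,.0815,.18],-7.1)
s=read_state()
im,d=capture('top');save('t7',cv2.resize(im[60:210,220:440],None,fx=3.6,fy=3.6)[:540]);np.save('t7_i',im);np.save('t7_d',d)
im,d=capture('wrist');save('w7',im);pickle.dump((s,im,d),open('w7.pkl','wb'))
```

```text
t 10.88 pos [ 0.5743 -0.025   0.1825] yaw -7.45 F [ 0.3612 -1.1106  0.0097] open 0.999
shift units [4.5912 2.3997 0.0988] turn units (from current) [ 0.0028  0.0005 -0.0588]
```

View pics/t7.png

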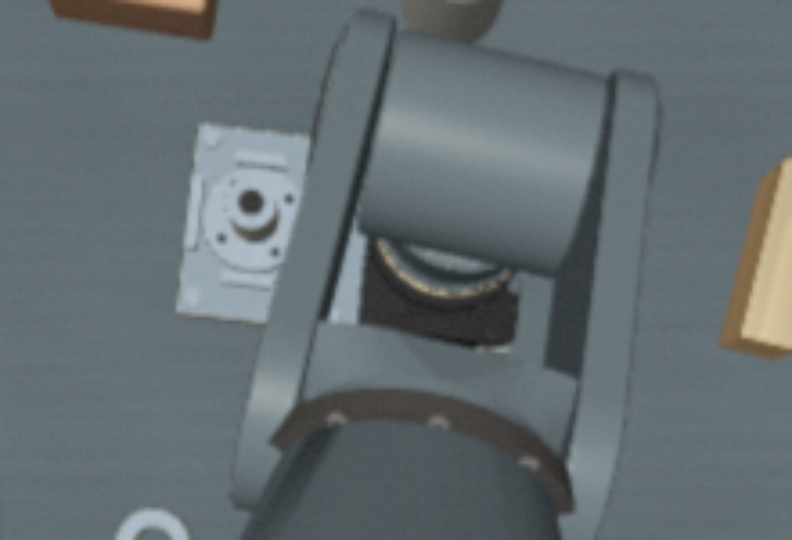

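View pics/w7.png

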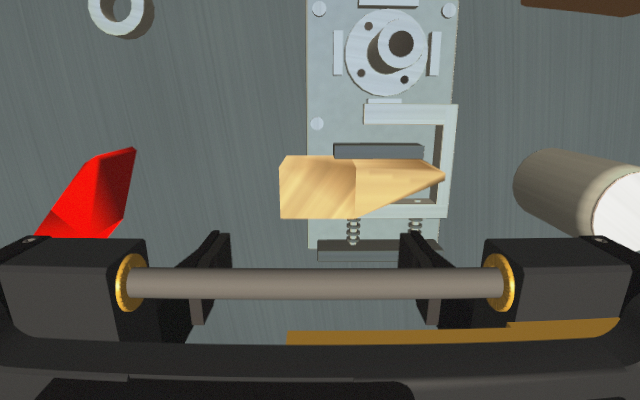

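The wrist view shows the wedge standing in the catch by itself and the lip at (410,114) clear of the flange edge (row ~98). The hub bore is at (401,43). I measure hub position and height from two views, and check the wedge and lip too.

Run:
```python
from h import *
import pickle
s,im,d=pickle.load(open('w7.pkl','rb'))
mw,Pw=campose('wrist',s);m,P=campose('top')
def bore(im,box,thr):
    x0,x1,y0,y1=box;g=cv2.cvtColor(im,cv2.COLOR_RGB2GRAY)[y0:y1,x0:x1]
    k=(g<thr).astype(np.uint8);n,l,st,ce=cv2.connectedComponentsWithStats(k)
    print([(st[i,4],ce[i]+[x0,y0]) for i in range(1,n) if st[i,4]>5]);
bore(im,(380,425,20,66),75)
t=np.load('top0_i.npy');bore(t,(280,300,106,128),60)
O=np.array([.6412,.0222]);a=np.radians(-97.1);ex=np.array([np.cos(a),np.sin(a)]);ey=np.array([-ex[1],ex[0]])
f=lambda p:np.c_[(p[:,:2]-O)@ex,(p[:,:2]-O)@ey]
print(tri([(mw,Pw,(401,43)),(m,P,(289.5,116))]),'plane',onplane(mw,Pw,[(401,43)],.077),onplane(m,P,[(289.5,116)],.077))
Xw=cloud(mw,Pw,d);k=(Xw[...,2]>.07)&(Xw[...,2]<.085);k[80:]=0;k[:,:370]=0;k[:,440:]=0
print('depth top',k.sum(),Xw[k].mean(0),cv2.minEnclosingCircle((Xw[k][:,:2]*1000).astype(np.float32)))
print('hub fix',f(Xw[k].mean(0)[None]))
print('wedge corners',f(onplane(mw,Pw,[(280,157),(280,218),(445,177),(356,219)],.075)))
print('lip edge/flange edge',f(onplane(mw,Pw,[(410,104)],.037)),f(onplane(mw,Pw,[(388,97)],.027)))
```

```text
[(np.int32(471), array([400.7686,  43.2654])), (np.int32(30), array([381.9,  62.7]))]
[(np.int32(18), array([289.2222, 115.5   ]))]
(array([0.6452, 0.0792, 0.0959]), [0.8809583873456511, 0.25154123610027024]) plane [[0.6506 0.0814 0.077 ]] [[0.6489 0.0804 0.077 ]]
depth top 1886 [0.65   0.0811 0.0755] ((650.487060546875, 81.66325378417969), 17.42378044128418)
hub fix [[-0.0596  0.0015]]
wedge corners [[ 0.0216 -0.0863]
 [ 0.0711 -0.088 ]
 [ 0.038   0.0427]
 [ 0.0723 -0.0267]]
lip edge/flange edge [[-0.0172  0.0217]] [[-0.0231  0.0046]]
```

arm_command(commands=[{"translation": [0.4, 0.2, 0], "dr": [0, 0, -0.06], "jaw": 0}, {"translation": [0.8, 0.43, 0], "dr": [0, 0, 0], "jaw": 0}, {"translation": [0.8, 0.43, 0], "dr": [0, 0, 0], "jaw": 0}, {"translation": [0.8, 0.43, 0], "dr": [0, 0, 0], "jaw": 0}, {"translation": [0.8, 0.43, 0], "dr": [0, 0, 0], "jaw": 0}, {"translation": [0.6, 0.33, 0], "dr": [0, 0, 0], "jaw": 0}, {"translation": [0.39, 0.21, 0], "dr": [0, 0, 0], "jaw": 0}, {"translation": [0, 0, 0], "dr": [0, 0, 0], "jaw": 0}, {"translation": [0, 0, 0], "dr": [0, 0, 0], "jaw": 0}])

```text
time_s: 11.73
position: [0.6492, 0.082, 0.1817]
tcp_rot: [[0.121, 0.993, -0.001], [0.993, -0.121, -0.0], [-0.001, -0.001, -1.0]]
force: [0.1, -0.3, -0.4]
opening: 1.003
```

Run:
```python
from h import *
delta([.6495,.0814,.044],-7.1)
im,d=capture('wrist');save('w8',im)
```

```text
t 11.73 pos [0.6492 0.082  0.1817] yaw -6.93 F [ 0.0963 -0.3205 -0.4157] open 1.003
shift units [-0.0211  0.0139  5.5091] turn units (from current) [-0.0075  0.0049  0.0283]
```

View pics/w8.png

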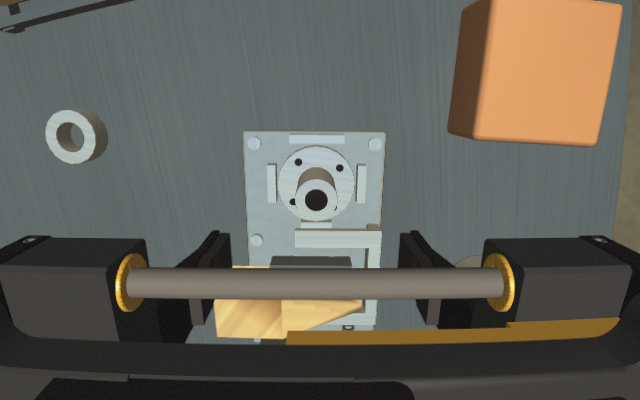

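The hub is centred between the jaws at (316,200). I descend and grip.

arm_command(commands=[{"translation": [-0.02, 0.01, 0.5], "dr": [0, 0, 0], "jaw": 0}, {"translation": [0, 0, 0.9], "dr": [0, 0, 0], "jaw": 0}, {"translation": [0, 0, 0.9], "dr": [0, 0, 0], "jaw": 0}, {"translation": [0, 0, 0.9], "dr": [0, 0, 0], "jaw": 0}, {"translation": [0, 0, 0.9], "dr": [0, 0, 0], "jaw": 0}, {"translation": [0, 0, 0.7], "dr": [0, 0, 0], "jaw": 0}, {"translation": [0, 0, 0.5], "dr": [0, 0, 0], "jaw": 0}, {"translation": [0, 0, 0.2], "dr": [0, 0, 0], "jaw": 0}, {"translation": [0, 0, 0], "dr": [0, 0, 0], "jaw": 0}, {"translation": [0, 0, 0], "dr": [0, 0, 0], "jaw": 1}, {"translation": [0, 0, 0], "dr": [0, 0, 0], "jaw": 1}, {"translation": [0, 0, 0], "dr": [0, 0, 0], "jaw": 1}])

```text
time_s: 12.78
position: [0.6506, 0.0809, 0.0459]
tcp_rot: [[0.122, 0.993, 0.003], [0.993, -0.122, -0.0], [0.0, 0.003, -1.0]]
force: [0.0, 0.4, 0.1]
opening: 0.853
```

arm_command(commands=[{"translation": [0, 0, 0], "dr": [0, 0, 0], "jaw": 1}, {"translation": [0, 0, 0], "dr": [0, 0, 0], "jaw": 1}, {"translation": [0, 0, 0], "dr": [0, 0, 0], "jaw": 1}, {"translation": [0, 0, 0], "dr": [0, 0, 0], "jaw": 1}, {"translation": [0, 0, 0], "dr": [0, 0, 0], "jaw": 1}, {"translation": [0, 0, 0], "dr": [0, 0, 0], "jaw": 1}])

```text
time_s: 13.28
position: [0.6496, 0.081, 0.0446]
tcp_rot: [[0.122, 0.993, -0.0], [0.993, -0.122, 0.0], [0.0, -0.0, -1.0]]
force: [0.4, -0.2, -0.0]
opening: 0.4
```

arm_command(commands=[{"translation": [0, 0, 0], "dr": [0, 0, 0], "jaw": 1}, {"translation": [0, 0, -0.2], "dr": [0, 0, 0], "jaw": 1}, {"translation": [0, 0, -0.4], "dr": [0, 0, 0], "jaw": 1}, {"translation": [0, 0, -0.6], "dr": [0, 0, 0], "jaw": 1}, {"translation": [0, 0, -0.8], "dr": [0, 0, 0], "jaw": 1}, {"translation": [0, 0, -0.8], "dr": [0, 0, 0], "jaw": 1}, {"translation": [0, 0, -0.8], "dr": [0, 0, 0], "jaw": 1}, {"translation": [0, 0, -0.8], "dr": [0, 0, 0], "jaw": 1}, {"translation": [0, 0, -0.5], "dr": [0, 0, 0], "jaw": 1}, {"translation": [0, 0, -0.2], "dr": [0, 0, 0], "jaw": 1}, {"translation": [0, 0, 0], "dr": [0, 0, 0], "jaw": 1}])

```text
time_s: 14.2
position: [0.6501, 0.081, 0.1735]
tcp_rot: [[0.122, 0.993, 0.002], [0.993, -0.122, -0.0], [0.0, 0.002, -1.0]]
force: [0.0, -0.9, -4.8]
opening: 0.379
```

Run:
```python
from h import *
delta([.5005,.338,.17],-7.1)
im,d=capture('wrist');save('w9',im)
im,d=capture('scene');save('s9',cv2.resize(im[130:310,200:480],None,fx=2.8,fy=2.8))
```

```text
t 14.2 pos [0.6501 0.081  0.1735] yaw -6.99 F [ 0.0153 -0.8761 -4.8425] open 0.379
shift units [ 9.4622 -7.2085  0.1383] turn units (from current) [ 0.0214 -0.0018  0.0182]
```

View pics/w9.png

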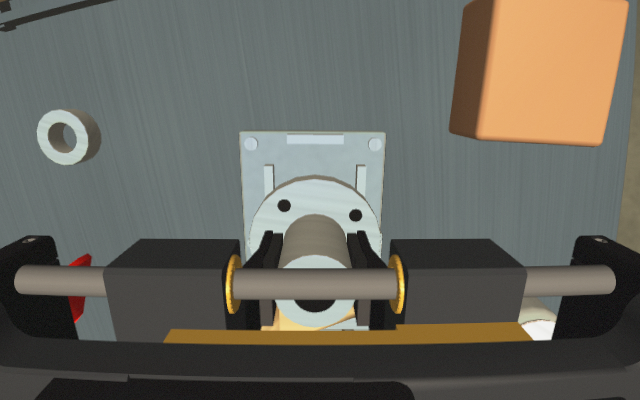

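View pics/s9.png

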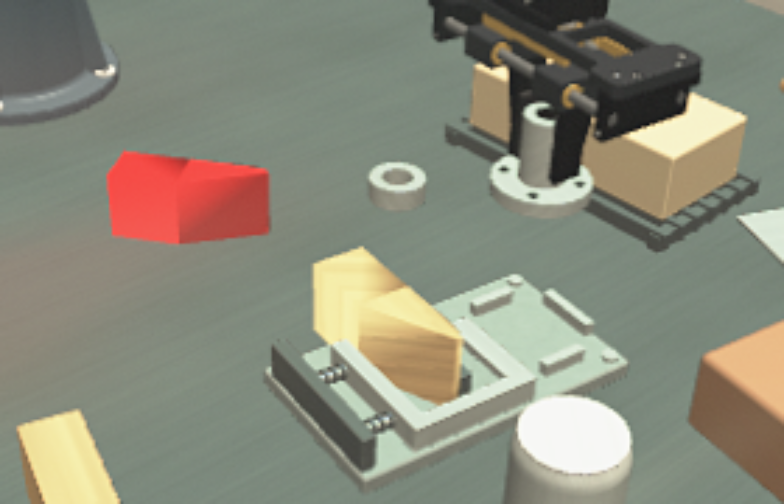

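The hub is held upright clear of the nest, with about 4.8 N of weight, and the wedge is still in place. I carry the hub to the brick.

arm_command(commands=[{"translation": [0.3, -0.23, 0], "dr": [0, 0, 0], "jaw": 1}, {"translation": [0.6, -0.46, 0], "dr": [0, 0, 0], "jaw": 1}, {"translation": [0.85, -0.65, 0], "dr": [0, 0, 0], "jaw": 1}, {"translation": [0.9, -0.69, 0], "dr": [0, 0, 0], "jaw": 1}, {"translation": [0.95, -0.72, 0], "dr": [0, 0, 0], "jaw": 1}, {"translation": [0.95, -0.72, 0], "dr": [0, 0, 0], "jaw": 1}, {"translation": [0.95, -0.72, 0], "dr": [0, 0, 0], "jaw": 1}, {"translation": [0.95, -0.72, 0], "dr": [0, 0, 0], "jaw": 1}, {"translation": [0.95, -0.72, 0], "dr": [0, 0, 0], "jaw": 1}, {"translation": [0.85, -0.65, 0], "dr": [0, 0, 0], "jaw": 1}, {"translation": [0.7, -0.53, 0], "dr": [0, 0, 0], "jaw": 1}, {"translation": [0.4, -0.31, 0], "dr": [0, 0, 0], "jaw": 1}])

```text
time_s: 15.3
position: [0.4982, 0.3369, 0.1707]
tcp_rot: [[0.119, 0.993, -0.004], [0.993, -0.119, -0.0], [-0.001, -0.004, -1.0]]
force: [0.4, -0.5, -4.8]
opening: 0.377
```

arm_command(commands=[{"translation": [0.11, 0.14, 0], "dr": [0, 0, 0], "jaw": 1}, {"translation": [0, 0, 0], "dr": [0, 0, 0], "jaw": 1}, {"translation": [0, 0, 0], "dr": [0, 0, 0], "jaw": 1}])

```text
time_s: 15.55
position: [0.506, 0.3363, 0.1717]
tcp_rot: [[0.122, 0.993, 0.0], [0.993, -0.122, -0.001], [-0.001, 0.0, -1.0]]
force: [0.5, 1.0, -5.2]
opening: 0.372
```

Run:
```python
from h import *
delta([.5005,.338,.1116],-7.1)
im,d=capture('wrist');save('w10',im);s=read_state()
mw,Pw=campose('wrist',s);Xw=cloud(mw,Pw,d)
for z in (.078,):
    k=(Xw[...,2]>.076)&(Xw[...,2]<.088);k[230:]=0;print('brick top z',np.median(Xw[k][:,2]),k.sum())
```

```text
t 15.55 pos [0.506  0.3363 0.1717] yaw -7.01 F [ 0.5219  1.0306 -5.2003] open 0.372
shift units [ 0.0385 -0.2272  2.4026] turn units (from current) [0.0041 0.0066 0.0154]
brick top z 0.08048117023781998 27303
```

View pics/w10.png

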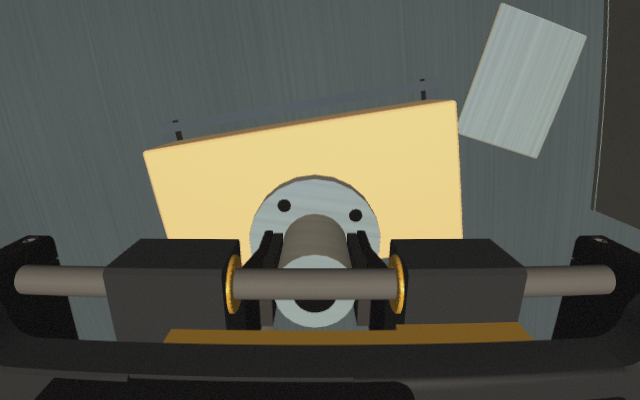

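The hub hangs over the brick, whose top reads 0.080–0.082 m. I lower it gently.

arm_command(commands=[{"translation": [0.04, -0.12, 0.3], "dr": [0, 0, 0], "jaw": 1}, {"translation": [0, -0.1, 0.5], "dr": [0, 0, 0], "jaw": 1}, {"translation": [0, 0, 0.5], "dr": [0, 0, 0], "jaw": 1}, {"translation": [0, 0, 0.4], "dr": [0, 0, 0], "jaw": 1}, {"translation": [0, 0, 0.3], "dr": [0, 0, 0], "jaw": 1}, {"translation": [0, 0, 0.15], "dr": [0, 0, 0], "jaw": 1}, {"translation": [0, 0, 0.1], "dr": [0, 0, 0], "jaw": 1}, {"translation": [0, 0, 0], "dr": [0, 0, 0], "jaw": 1}, {"translation": [0, 0, 0], "dr": [0, 0, 0], "jaw": 1}])

```text
time_s: 16.35
position: [0.5003, 0.3387, 0.1161]
tcp_rot: [[0.122, 0.993, 0.001], [0.993, -0.122, 0.0], [0.0, 0.001, -1.0]]
force: [-0.3, 0.7, -4.5]
opening: 0.379
```

arm_command(commands=[{"translation": [0, 0, 0.05], "dr": [0, 0, 0], "jaw": 1}, {"translation": [0, 0, 0.04], "dr": [0, 0, 0], "jaw": 1}, {"translation": [0, 0, 0], "dr": [0, 0, 0], "jaw": 1}, {"translation": [0, 0, 0], "dr": [0, 0, 0], "jaw": 1}])

```text
time_s: 16.68
position: [0.4999, 0.3387, 0.1138]
tcp_rot: [[0.122, 0.993, 0.0], [0.993, -0.122, 0.0], [0.0, 0.0, -1.0]]
force: [-0.4, -0.3, -4.9]
opening: 0.377
```

arm_command(commands=[{"translation": [0, 0, 0.04], "dr": [0, 0, 0], "jaw": 1}, {"translation": [0, 0, 0.04], "dr": [0, 0, 0], "jaw": 1}, {"translation": [0, 0, 0], "dr": [0, 0, 0], "jaw": 1}, {"translation": [0, 0, 0], "dr": [0, 0, 0], "jaw": 1}])

```text
time_s: 17.02
position: [0.5, 0.3387, 0.1116]
tcp_rot: [[0.122, 0.993, 0.0], [0.993, -0.122, 0.0], [0.0, 0.0, -1.0]]
force: [-0.2, 1.3, -4.7]
opening: 0.375
```

arm_command(commands=[{"translation": [0, 0, 0.04], "dr": [0, 0, 0], "jaw": 1}, {"translation": [0, 0, 0], "dr": [0, 0, 0], "jaw": 1}, {"translation": [0, 0, 0], "dr": [0, 0, 0], "jaw": 1}])

```text
time_s: 17.27
position: [0.5, 0.3387, 0.1115]
tcp_rot: [[0.122, 0.993, 0.001], [0.993, -0.122, 0.0], [0.0, 0.001, -1.0]]
force: [-2.1, -0.3, 5.2]
opening: 0.374
```

Contact: the force went from -4.7 to +5.2 N at the expected height. I release and go up.

arm_command(commands=[{"translation": [0, 0, -0.02], "dr": [0, 0, 0], "jaw": 1}, {"translation": [0, 0, 0], "dr": [0, 0, 0], "jaw": 1}, {"translation": [0, 0, 0], "dr": [0, 0, 0], "jaw": 0.6}, {"translation": [0, 0, 0], "dr": [0, 0, 0], "jaw": 0.3}, {"translation": [0, 0, 0], "dr": [0, 0, 0], "jaw": 0}, {"translation": [0, 0, 0], "dr": [0, 0, 0], "jaw": 0}, {"translation": [0, 0, 0], "dr": [0, 0, 0], "jaw": 0}, {"translation": [0, 0, 0], "dr": [0, 0, 0], "jaw": 0}, {"translation": [0, 0, 0], "dr": [0, 0, 0], "jaw": 0}, {"translation": [0, 0, 0], "dr": [0, 0, 0], "jaw": 0}])

```text
time_s: 18.1
position: [0.4999, 0.3386, 0.111]
tcp_rot: [[0.122, 0.993, -0.0], [0.993, -0.122, 0.0], [0.0, -0.0, -1.0]]
force: [-0.9, 0.2, -0.2]
opening: 0.844
```

arm_command(commands=[{"translation": [0, 0, -0.2], "dr": [0, 0, 0], "jaw": 0}, {"translation": [0, 0, -0.5], "dr": [0, 0, 0], "jaw": 0}, {"translation": [0, 0, -0.9], "dr": [0, 0, 0], "jaw": 0}, {"translation": [0, 0, -0.9], "dr": [0, 0, 0], "jaw": 0}, {"translation": [0, 0, -0.9], "dr": [0, 0, 0], "jaw": 0}, {"translation": [0, 0, -0.8], "dr": [0, 0, 0], "jaw": 0}, {"translation": [0, 0, -0.4], "dr": [0, 0, 0], "jaw": 0}, {"translation": [-0.6, 0, 0], "dr": [0, 0, 0], "jaw": 0}, {"translation": [-0.8, 0, 0], "dr": [0, 0, 0], "jaw": 0}, {"translation": [-0.8, 0, 0], "dr": [0, 0, 0], "jaw": 0}, {"translation": [-0.4, 0, 0], "dr": [0, 0, 0], "jaw": 0}, {"translation": [0, 0, 0], "dr": [0, 0, 0], "jaw": 0}])

```text
time_s: 19.1
position: [0.4907, 0.2714, 0.2249]
tcp_rot: [[0.124, 0.992, -0.003], [0.992, -0.124, -0.002], [-0.002, -0.003, -1.0]]
force: [-0.6, 0.5, 0.2]
opening: 1.001
```

Run:
```python
from h import *
s=read_state();print(s['time_s'],s['position'],s['force'],s['opening'])
im,d=capture('scene');save('s11',im)
im,d=capture('wrist');save('w11',im)
mw,Pw=campose('wrist',s);Xw=cloud(mw,Pw,d)
k=(Xw[...,2]>.135)&(Xw[...,2]<.155);k[230:]=0
print('boss top',k.sum(),Xw[k].mean(0) if k.any() else '')
```

```text
19.1 [0.4907 0.2714 0.2249] [-0.6464  0.499   0.226 ] 1.0011677393545837
boss top 1988 [0.4998 0.3379 0.1422]
```

View pics/s11.png

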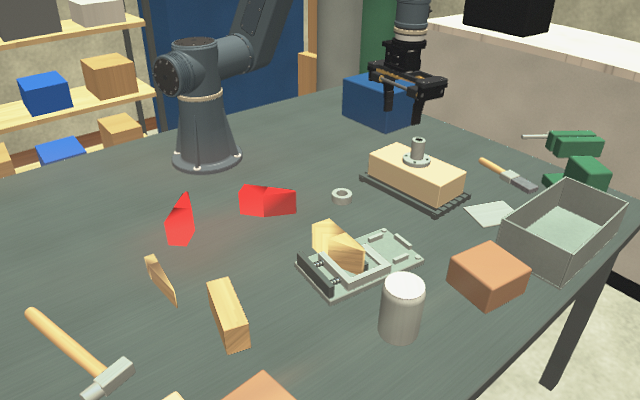

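View pics/w11.png

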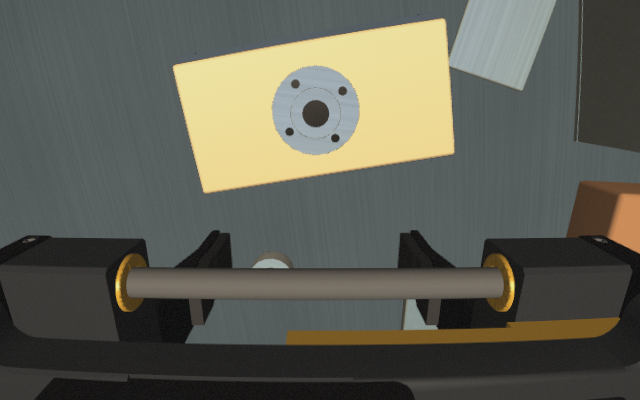

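The hub stands upright at the centre of the brick (wrist (315,113), scene (417,152)), and the wedge still holds the catch open at scene (340,245). The robot touches nothing, so I hand in.

```bash
python3 -c "
from rig import *
print(hand_in())"
```

```text
the job is handed in; nothing more can be done
None
```

The wedge holds the catch open by itself, and the hub stands upright on the firebrick. I handed the job in at about 19 s.

**Wedge:** I gripped the thick unpainted wedge across its rear and pushed it in nose first, flat side to the post. It went about 5 mm past its nominal place, so I drew it back; my last estimate puts it 2–3 mm deep. After release it stayed put. The wrist camera put the catch lip about 7 mm clear of the flange edge.

**Hub:** I gripped it by the boss, lifted it out and lowered it onto the brick until it touched, with about 5 N of contact force. Then I released it.

**Last checks:**
- The hub's top is at 0.142 m (0.144 expected), at (0.500, 0.338), within 1–2 mm of the brick's centre.
- The wedge is still holding the catch open in the final scene picture.
- The gripper is open and clear of everything.
- The highest wrist force I read was about 15 N, during the wedge push.

**Disagreements:**
- Triangulating the hub's top from two views gave 0.096 m, which is poor because the two camera positions give a weak height fix. Depth gave 0.0755 m, and the two views agreed within 2 mm on the 0.077 m plane, so I used that height.
- One wedge corner triangulated to 0.047 m, while another corner and the depth agreed with 0.060 m.
- The wrist camera placed the fixture plate's front edge about 2.5 mm off its nominal line, close to the 2 mm calibration error.

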